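# Make up two shoe-repair kits

## Robot

A 6-joint arm with a two-finger parallel gripper is mounted at the origin on a cart in front of the work surface, level with it; the furniture and walls round the work are solid. World frame = base frame: x ahead of the robot, y to its left, z up, the work surface at z = 0. Lengths are in mm, angles in rad, forces in N, time in s.
With the tool pointing down it reaches from about 275 to 750 mm from the base axis. Payload 10.2 kg.
Tool frame: the origin (TCP) lies at the very end of the fingers, on their centre line; the grasp point (between the pads) lies 19 mm behind it; z points along the fingers, y is the line along which they close (so a half turn about z gives the same grasp; the last joint's range is limited). The gripper opens to 85 mm and grips with 20 to 120 N. Pads are 22 mm wide; open, the fingers measure 114 mm over their backs; the gripper's body (76 mm by 85 mm) begins 54 mm behind the grasp point. The pads swing forward as they close: fully open they stand 13 mm farther back than shut.
Start: joints at [-1.326, 0.313, 1.498, -0, 1.331, -0.223], TCP at [236.724, -468.607, 231.294] pointing down, gripper open.
Joint ranges: [-2.94, 2.94], [-0.97, 2.17], [0.19, 2.56], [-1.23, 4.37], [0.02, 3.11], [-2.88, 2.88]. Speed limits (rad/s): [2.39, 2.39, 3.01, 3.14, 3.14, 3.14].

## Interface

Orientations are given as a unit quaternion [w, x, y, z].
In Python, from rig import ctrl, vision gives the robot as it stands. The module is installed in compiled form; this text tells all that it offers.
- The arm moves only by the tool play_rows, never from a script. Its arguments are lists of equal length, an entry for each row: "translation": the shift along the tool's x, y, z in m, a list of three; "rotation": the turn, a rotation vector about the tool's x, y, z in rad, a list of three; "gripper": the gripper's target within -1 to 1 (shut at 1, half-way at 0, fully open at -1). A call has 1 to 10 rows; each row is the pose to reach, as a shift and turn from the pose commanded when the call began, along the tool's axes at that moment; what a row does not reach only later rows make up. A row lasts 1/8 s, in which the tool goes at most 62.5 mm and 10.7 degrees, less where a joint would pass 70% of its speed; a pose out of reach is approached as far as the arm can. A call with a gripper value outside its range is refused whole. The fingers move at their own pace and stop on an object; "force" is the grip in N (left out, the last holds). Time passes only in rows, so rows that repeat a pose let the fingers close. It gives the time, the measured TCP pose, the force, the opening and the grip force at its end, in the units of the state.
- ctrl.sense(): the state, without advancing time (a new reading comes with each control period).
- vision.capture(name): name is "side" or "top"; returns a dict with "pixels" (400x640x3 uint8, red, green, blue), "vfov" (degrees; the focal length in pixels is half the picture's height over the tangent of half this angle, whatever the lens; pixels are square), "cx", "cy" (the principal point, pixels), "rvec" (rotation vector, rad) and "tvec" (3), from world to camera coordinates, as OpenCV has them. Camera axes: x right, y down, z forward; pixel columns grow to the right and rows downward; lengths in mm; the calibration is good to about 2 mm. A picture is of the moment at which its call begins. There is no depth.
- ctrl.finish_job(): hands the job in; it is judged then, once.
The state is a dict: "time_s": time; "joints": joint angles; "dq": joint speeds; "tau": joint torques, N m; "eef_pos": TCP position; "ee_rot": TCP orientation; "force": force on the tool from outside, world axes, zero at the start; "wrist_torque": the same for the moment, N m; "grip_width": opening from 0.0 (shut) to 1.0 (fully open); "grip_force": force on a finger pad.
Only numpy, scipy, OpenCV 4.12 (cv2) and the standard library are available. Lean on these libraries where they do the work, as an engineer would, in place of code of your own. Each camera call takes 0.05 s, during which the arm holds its last target. There are 200 camera calls.

## Task

Make up the two shoe-repair kits from the stock on the bench: the blue tray gets the blue thread spool and the wax block, the red tray gets the dark brown thread spool and the black clip, one thing in each pocket, either way round. Stand the spools upright, lay the wax and the clip flat on the pocket floor the same way up as they lie now, and leave the sanding block and the heel lift where they are.

Things in the scene. Friction and masses are not known exactly. Their poses are not given: they have to be found in the camera images.
- blue_tray: Fixed blue kit tray with two equal pockets, 100 (x) x 188 (y) x 18 mm high; same shape as the red one. Origin: centre of its underside; z up; its front (a small pull tab) faces -x. Walls 4 mm thick; pocket floors lie 4 mm above the origin. A partition 15 mm high along x at y = 0 parts two pockets, each 92 (x) x 90 (y) mm, centred at (0, +47) and (0, -47) mm.
- red_tray: Fixed red kit tray with two equal pockets, 100 (x) x 188 (y) x 18 mm high; same shape as the blue one. Origin: centre of its underside; z up; its front (a small pull tab) faces -x. Walls 4 mm thick; pocket floors lie 4 mm above the origin. A partition 15 mm high along x at y = 0 parts two pockets, each 92 (x) x 90 (y) mm, centred at (0, +47) and (0, -47) mm.
- blue_spool: Loose wooden spool of blue thread standing upright, 50 mm high. Origin: centre of its underside, z up its axis. The two end discs are 40 mm in diameter and 8 mm thick (heights 0-8 and 42-50 mm), the wound part between is 22 mm in diameter; about 45 g. A blue label disc, 34 mm in diameter, covers most of its top. Can be gripped across the upper end disc.
- brown_spool: Loose wooden spool of dark brown thread standing upright; same shape and size as the blue one (50 mm high, end discs 40 mm in diameter and 8 mm thick, 22 mm between; origin at the centre of its underside; about 45 g). A dark brown label disc covers most of its top.
- wax: Loose yellow-ochre block of thread wax lying flat, 34 (x) x 52 (y) x 20 (z) mm, about 35 g. Origin: centre of its underside. Grip across x (34 mm).
- bulldog_clip: Loose black fold-back (binder) clip lying flat, 56 (x) x 36 (y) x 11 (z) mm, about 30 g. Origin: underside at the middle of the whole. The solid body lies from x = -28 to x = +2 mm and is 36 mm wide in y; a thin wire handle loop reaches from there to x = +28 mm. Grip the body across y, about 12 mm to the -x side of the origin.
- sanding_block: Loose cork sanding block, 58 (x) x 95 (y) x 26 (z) mm, origin at the centre of its underside. Belongs to neither kit; leave it where it lies.
- heel_lift: Loose tan leather heel lift (D-shaped flat piece), 65 x 69 x 10 mm, origin at the centre of its underside. Belongs to neither kit; leave it where it lies.
Mind the look-alikes: they are no part of the job. Leave any green or grey look-alike of the wax alone.

How it is judged (in metres and radians):
At the end, for the whole second after the job is handed in: Blue tray: blue spool and wax, one per pocket. Red tray: brown spool and clip, one per pocket. Each wholly inside its pocket, underside on the floor (within 3 mm), within 0.12 rad of upright or flat, at rest. Sanding block and heel lift within 20 mm of their start (z of blue_spool in the frame of blue_tray between 0.001 and 0.0075 m and angle between each of blue_spool, wax, brown_spool, bulldog_clip's own z axis and vertical below 0.12 rad and linear speed of each of blue_spool, wax, brown_spool, bulldog_clip below 0.02 m/s and angular speed of each of blue_spool, wax, brown_spool, bulldog_clip below 0.2 rad/s and z of wax in the frame of blue_tray between 0.001 and 0.0075 m and z of brown_spool in the frame of red_tray between 0.001 and 0.0075 m and z of bulldog_clip in the frame of red_tray between 0.001 and 0.0075 m and ((x of blue_spool in the frame of blue_tray between -0.028 and 0.028 m and y of blue_spool in the frame of blue_tray between 0.02 and 0.074 m and x of wax in the frame of blue_tray between -0.032 and 0.032 m and y of wax in the frame of blue_tray between -0.078 and -0.016 m) or (x of blue_spool in the frame of blue_tray between -0.028 and 0.028 m and y of blue_spool in the frame of blue_tray between -0.074 and -0.02 m and x of wax in the frame of blue_tray between -0.032 and 0.032 m and y of wax in the frame of blue_tray between 0.016 and 0.078 m)) and ((x of brown_spool in the frame of red_tray between -0.028 and 0.028 m and y of brown_spool in the frame of red_tray between 0.02 and 0.074 m and x of bulldog_clip in the frame of red_tray between -0.032 and 0.032 m and y of bulldog_clip in the frame of red_tray between -0.078 and -0.016 m) or (x of brown_spool in the frame of red_tray between -0.028 and 0.028 m and y of brown_spool in the frame of red_tray between -0.074 and -0.02 m and x of bulldog_clip in the frame of red_tray between -0.032 and 0.032 m and y of bulldog_clip in the frame of red_tray between 0.016 and 0.078 m)) and distance of each of sanding_block, heel_lift from where it was at the start of the episode below 0.02 m); the robot touches nothing.
It fails at once if the sanding block or the heel lift is pushed or carried more than 20 mm from its place (distance of any of sanding_block, heel_lift from where it was at the start of the episode above 0.02 m).
It also fails if it takes over 85 s, if anything falls off the work surface, if the arm or the gripper's body presses on something with over 40 N, if the wrist force passes 120 N, or if a joint passes its speed limit or range.

## Working session

There is one attempt and no reset: what is moved stays moved. The work goes in short steps, Python scripts to look and compute and a tool call to move; the robot and the scene stay as the last step left them, time stands still between calls to the robot, and variables do not carry over. Pictures are saved under pics/ and viewed, at most 14 in all, crops included, and the job is handed in when it is done.

Besides the shell and the picture viewer there is one more tool, called after "Call:" as name(argument=value, ...), one argument or row to a line, values as JSON. play_rows: Moves the arm, as the interface text tells. Its arguments: {"type":"object","properties":{"translation":{"type":"array"},"rotation":{"type":"array"},"gripper":{"type":"array"},"force":{"type":"number"}},"required":["translation","rotation","gripper"]}

```bash
mkdir -p pics; cat > h.py <<'E'
import numpy as np, cv2
from rig import ctrl, vision
def cap(n):
    c=vision.capture(n); im=cv2.cvtColor(c["pixels"],cv2.COLOR_RGB2BGR); return c,im
def ray(c,uv,z):
    f=200/np.tan(np.radians(c["vfov"])/2); R,_=cv2.Rodrigues(np.array(c["rvec"],float)); t=np.array(c["tvec"],float).ravel()
    uv=np.atleast_2d(uv).astype(float)
    d=np.c_[(uv[:,0]-c["cx"])/f,(uv[:,1]-c["cy"])/f,np.ones(len(uv))]@R
    o=-R.T@t
    return o+d*((z-o[2])/d[:,2])[:,None]
E
python3 - <<'E'
from h import *
for n in("top","side"):
    c,im=cap(n); cv2.imwrite(f"pics/{n}0.png",im)
    print(n,c["vfov"],c["cx"],c["cy"],c["rvec"],c["tvec"], ray(c,[[320,200],[0,0],[639,399]],0).round())
s=ctrl.sense(); print(s)
E
```

```text
top 50.20776914931486 319.74804779488267 203.5321070590156 [ 2.17411519 -2.1491935   0.11304915] [ 127.68517581  547.86271526 1151.07478942] [[ 560.  134.    0.]
 [1156. 1105.    0.]
 [  30. -732.    0.]]
side 46.252257802135695 321.26869327387055 197.48042695019876 [ 0.45091812 -2.65907249  1.28174521] [ 555.06937025   78.86261453 1336.46041461] [[  567.    73.     0.]
 [ 3324. -1255.    -0.]
 [ -245.   463.     0.]]
{'time_s': 0.1, 'joints': array([-1.32641884e+00,  3.13383362e-01,  1.49836193e+00,  3.09272932e-05,
        1.33100790e+00, -2.23388382e-01]), 'dq': array([ 0.00122391,  0.00050384, -0.00167213, -0.00099781, -0.00182824,
       -0.0005109 ]), 'tau': array([ 2.36264852e-03, -4.12897289e+01, -2.60143626e+01, -1.91439340e-04,
        3.01494809e-03,  1.13996543e-05]), 'eef_pos': array([ 236.66333289, -468.37300236,  230.79746529]), 'ee_rot': array([-5.80392738e-04,  9.72774524e-01,  2.31752860e-01,  8.92871097e-06]), 'force': array([ 0.40242892,  0.00494167, -1.06345612]), 'wrist_torque': array([-0.0868052 , -0.03845409,  0.00808791]), 'grip_force': 0.0, 'grip_width': 1.0026453332893221}
```

View pics/top0.png

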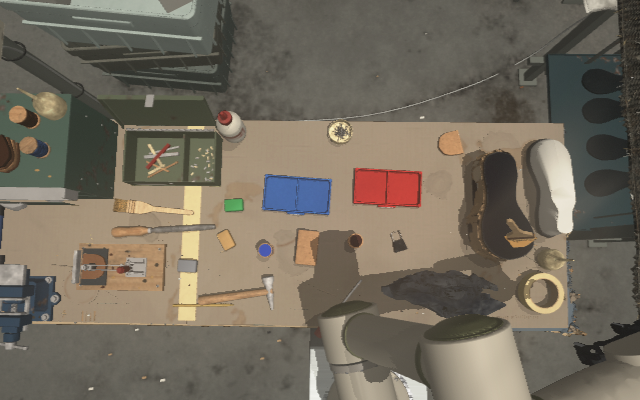

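View pics/side0.png

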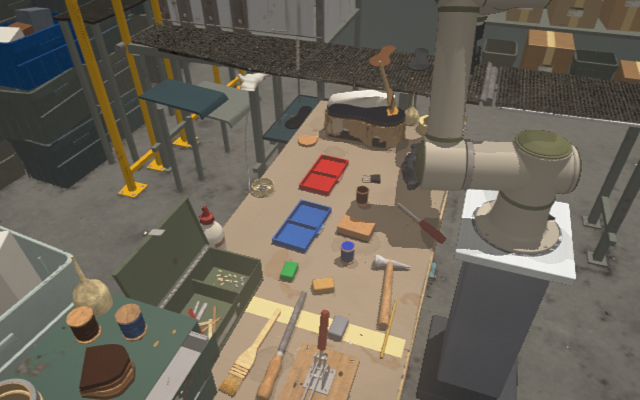

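Top view: blue tray (297,195), red tray (387,188), blue spool (265,250), brown spool (356,241), clip (399,240) and sanding block (307,247). Heel lift is at (451,143).
Look-alikes:
- Wax: ochre block (226,240), against green (234,205) and grey (187,265). I choose the ochre one.
- Blue spool: (265,250), against the blue pot on the side table (34,148).
- Brown spool: (356,241), against the pot at (24,117).

For both spools I choose the ones on the bench. Next is a close crop to check, plus measurements.

```bash
python3 - <<'E'
from h import *
c,im=cap("top")
crop=im[165:285,170:430]; cv2.imwrite("pics/crop.png",cv2.resize(crop,None,fx=3,fy=3,interpolation=cv2.INTER_CUBIC))
hsv=cv2.cvtColor(im,cv2.COLOR_BGR2HSV)
for p in [(297,200),(265,250),(387,180),(356,241),(226,240),(210,230),(399,243),(307,247)]: print(p,hsv[p[1],p[0]])
def blob(lo,hi,box,z,name):
    x0,y0,x1,y1=box; m=cv2.inRange(hsv[y0:y1,x0:x1],lo,hi)
    n,l,st,ce=cv2.connectedComponentsWithStats(m); i=1+np.argmax(st[1:,4])
    pts=np.argwhere(l==i)[:,::-1]+[x0,y0]
    w=ray(c,pts,z)[:,:2].astype(np.float32); r=cv2.minAreaRect(w)
    print(name,len(pts),"mean px",pts.mean(0).round(1),"mean",w.mean(0).round(1),"rect",np.round(r[0],1),np.round(r[1],1),round(r[2],1))
blob((100,100,60),(130,255,255),(255,165,340,222),18,"btray")
blob((0,150,80),(8,255,255),(345,160,430,215),18,"rtray")
blob((100,100,60),(130,255,255),(250,235,282,265),50,"bspool")
blob((0,0,0),(30,255,90),(345,228,368,254),50,"brspool")
blob((8,130,120),(30,255,255),(212,226,240,254),20,"wax")
blob((0,0,0),(180,255,80),(386,226,412,256),11,"clip")
blob((5,120,120),(30,255,255),(290,225,322,270),26,"sand")
E
```

```text
(297, 200) [110 122 128]
(265, 250) [115 147 175]
(387, 180) [  3 164 140]
(356, 241) [11 86 65]
(226, 240) [ 17 124 206]
(210, 230) [ 18  66 169]
(399, 243) [14 48 80]
(307, 247) [ 14 116 195]
btray 2285 mean px [296.5 194.5] mean [572.6 199.7] rect [571.3 199.7] [186.7 105.1] 86.1
rtray 2324 mean px [386.9 187.3] mean [595.8 -54. ] rect [594.3 -55.1] [186.7 105.5] 87.4
bspool 111 mean px [264.7 249.7] mean [417.4 280.6] rect [417.4 280.4] [28.7 30.2] 46.0
brspool 115 mean px [355.2 240.5] mean [445.   37.1] rect [445.   36.3] [29.6 29.6] 0.2Traceback (most recent call last):
  File "<stdin>", line 16, in <module>
  File "<stdin>", line 8, in blob
    return _wrapfunc(a, 'argmax', axis=axis, out=out, **kwds)
    return bound(*args, **kwds)
ValueError: attempt to get argmax of an empty sequence
```

View pics/crop.png

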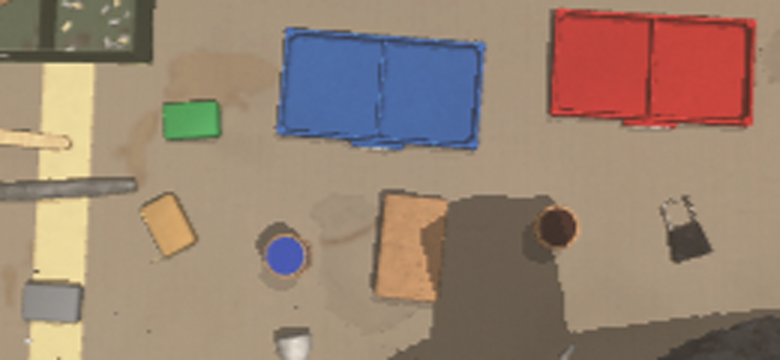

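The crop confirms the choice: ochre wax at (168,224), blue label at (286,256), brown label at (557,228). The clip body is at (688,242) with its handle toward +x.

```bash
python3 - <<'E'
from h import *
c,im=cap("top")
hsv=cv2.cvtColor(im,cv2.COLOR_BGR2HSV)
def blob(m,box,z,name):
    x0,y0,x1,y1=box; m=m[y0:y1,x0:x1].astype(np.uint8)
    n,l,st,ce=cv2.connectedComponentsWithStats(m); i=1+np.argmax(st[1:,4])
    pts=np.argwhere(l==i)[:,::-1]+[x0,y0]
    w=ray(c,pts,z)[:,:2].astype(np.float32); r=cv2.minAreaRect(w)
    e,v=np.linalg.eigh(np.cov(w.T)); a=np.degrees(np.arctan2(v[1,1],v[0,1]))
    print(name,len(pts),"px",pts.mean(0).round(1),"mean",w.mean(0).round(1),"rect",np.round(r[0],1),np.round(r[1],1),round(r[2],1),"major",a.round(1),(4*np.sqrt(e)).round())
H,S,V=[hsv[...,i].astype(int) for i in range(3)]
blob((S>95)&(H>10)&(H<25),(212,226,240,254),20,"wax")
blob(V<100,(386,226,412,256),11,"clip dark")
blob(V<100,(386,239,412,256),11,"clip body")
blob((S>95)&(H<25)&(V>90),(290,225,322,270),26,"sand")
blob((S>95)&(H<25)&(V>40),(345,228,368,254),50,"brown")
c2,im2=cap("side"); hsv=cv2.cvtColor(im2,cv2.COLOR_BGR2HSV); 
m=cv2.inRange(hsv,(100,100,60),(130,255,255))[232:247,336:360]; q=np.argwhere(m)[:,::-1]+[336,232]; print("side bspool top",q.mean(0),ray(c2,q,50).mean(0).round(1))
E
```

```text
wax 230 px [225.9 239.5] mean [444.4 393. ] rect [444.5 393.4] [51.3 34.4] 28.4 major -149.0 [40. 59.]
clip dark 130 px [399.  245.2] mean [434.3 -87.6] rect [432.9 -86. ] [32. 35.] 26.3 major 111.3 [35. 39.]
clip body 129 px [398.9 245.3] mean [434.2 -87.5] rect [435.3 -87.4] [30.1 35.2] 14.6 major 106.0 [35. 39.]
sand 721 px [306.6 247.2] mean [425.7 168.6] rect [426.  168.7] [57.3 94.1] 85.0 major 174.7 [ 66. 109.]
brown 109 px [355.9 239.9] mean [446.8  35.3] rect [446.4  37.6] [37.7 37.8] 0.3 major 110.2 [44. 49.]
side bspool top [347.5        244.18518519] [417.3 280.1  50. ]
```

```bash
cat > to.py <<'E'
import sys
from h import *
from scipy.spatial.transform import Rotation as R
def to(*tg):  # x y z alpha(deg): tool x heading, pointing down
    s=ctrl.sense(); q=s["ee_rot"]; r=R.from_quat([q[1],q[2],q[3],q[0]])
    for x,y,z,a in tg:
        h=np.radians(a)/2; g=R.from_quat([np.cos(h),np.sin(h),0,0])
        print((x,y,z,a),"tr",(r.inv().apply(np.array([x,y,z])-s["eef_pos"])/1000).round(4).tolist(),"rot",(r.inv()*g).as_rotvec().round(3).tolist())
if __name__=="__main__": to(*[tuple(map(float,a.split(","))) for a in sys.argv[1:]])
E
python3 to.py 434.5,-87.5,120,15 434.5,-87.5,40,15
```

```text
(434.5, -87.5, 120.0, 15.0) tr [0.3483, -0.2508, 0.1112] rot [-0.001, -0.0, 0.206]
(434.5, -87.5, 40.0, 15.0) tr [0.3483, -0.2508, 0.1912] rot [-0.001, -0.0, 0.206]
```

Call:
play_rows(
  translation=[
    [0.348, -0.251, 0.05],
    [0.348, -0.251, 0.09],
    [0.348, -0.251, 0.111],
    [0.348, -0.251, 0.111],
    [0.348, -0.251, 0.111],
    [0.348, -0.251, 0.111],
    [0.348, -0.251, 0.111],
    [0.348, -0.251, 0.111],
    [0.348, -0.251, 0.111],
    [0.348, -0.251, 0.171],
  ],
  rotation=[
    [0, 0, 0.1],
    [0, 0, 0.206],
    [0, 0, 0.206],
    [0, 0, 0.206],
    [0, 0, 0.206],
    [0, 0, 0.206],
    [0, 0, 0.206],
    [0, 0, 0.206],
    [0, 0, 0.206],
    [0, 0, 0.206],
  ],
  gripper=[-0.4, -0.4, -0.4, -0.4, -0.4, -0.4, -0.4, -0.4, -0.4, -0.4],
  force=40,
)

```text
time_s: 1.5
eef_pos: [436.7, -90.4, 62.7]
ee_rot: [0.003, 0.992, 0.13, 0.004]
force: [1.1, -0.9, -1.5]
grip_width: 0.698
grip_force: 0.0
```

```bash
python3 - <<'E'
from h import *
from to import to
c,im=cap("side"); cv2.imwrite("pics/s1.png",cv2.resize(im[130:230,320:440],None,fx=5,fy=5,interpolation=cv2.INTER_CUBIC))
s=ctrl.sense(); print(s["time_s"],s["eef_pos"],s["grip_width"])
to((434.5,-87.5,20,15),(434.5,-87.5,0,15))
E
```

```text
1.55 [431.33112277 -88.02298979  54.33577688] 0.6978444868984549
(434.5, -87.5, 20, 15) tr [0.0034, 0.0004, 0.0343] rot [-0.004, 0.005, -0.002]
(434.5, -87.5, 0, 15) tr [0.0035, 0.0005, 0.0543] rot [-0.004, 0.005, -0.002]
```

View pics/s1.png

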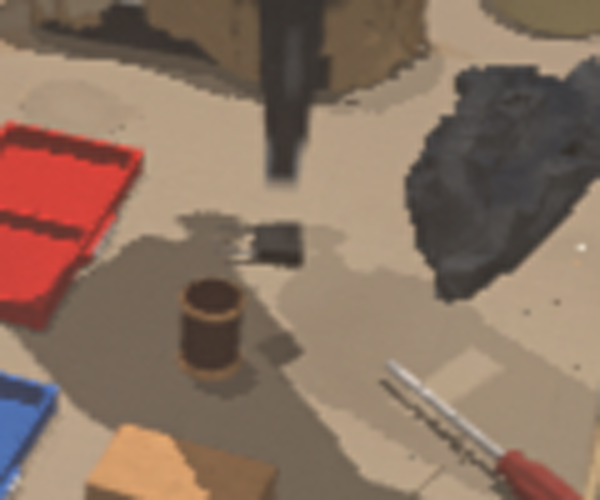

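The view is along the closing line: fingers above the clip body at (280,180), clip at (275,245). Lined up; descending.

Call:
play_rows(
  translation=[
    [0, 0, 0],
    [0, 0, 0.02],
    [0, 0, 0.04],
    [0, 0, 0.05],
    [0, 0, 0.055],
    [0, 0, 0.058],
    [0, 0, 0.058],
    [0, 0, 0.058],
  ],
  rotation=[
    [0, 0, 0],
    [0, 0, 0],
    [0, 0, 0],
    [0, 0, 0],
    [0, 0, 0],
    [0, 0, 0],
    [0, 0, 0],
    [0, 0, 0],
  ],
  gripper=[-0.4, -0.4, -0.4, -0.4, -0.4, -0.4, -0.4, -0.4],
)

```text
time_s: 2.55
eef_pos: [434.3, -87.7, 2.6]
ee_rot: [0.0, 0.991, 0.131, 0.0]
force: [-0.0, 0.1, 0.6]
grip_width: 0.696
grip_force: 0.0
```

```bash
python3 - <<'E'
from h import *
from to import to
c,im=cap("side"); cv2.imwrite("pics/s2.png",cv2.resize(im[140:210,340:430],None,fx=6,fy=6,interpolation=cv2.INTER_CUBIC))
to((434.5,-87.5,2,15))
E
```

```text
(434.5, -87.5, 2, 15) tr [0.0002, -0.0001, 0.0006] rot [0.0, -0.0, 0.0]
```

View pics/s2.png

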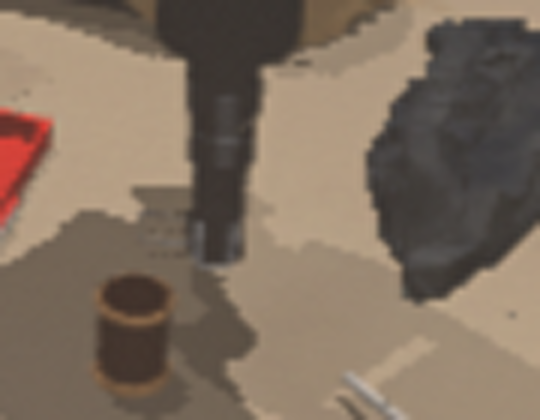

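Fingers straddle the body at (215,240) with the handle to the left. I'll go 4 mm lower, close and lift.

Call:
play_rows(
  translation=[
    [0, 0, 0.004],
    [0, 0, 0.004],
    [0, 0, 0.004],
    [0, 0, 0.004],
    [0, 0, 0.004],
    [0, 0, 0.004],
    [0, 0, 0.004],
    [0, 0, 0.004],
    [0, 0, -0.01],
    [0, 0, -0.03],
  ],
  rotation=[
    [0, 0, 0],
    [0, 0, 0],
    [0, 0, 0],
    [0, 0, 0],
    [0, 0, 0],
    [0, 0, 0],
    [0, 0, 0],
    [0, 0, 0],
    [0, 0, 0],
    [0, 0, 0],
  ],
  gripper=[-0.4, 0.6, 0.6, 0.6, 0.6, 0.6, 0.6, 0.6, 0.6, 0.6],
)

```text
time_s: 3.85
eef_pos: [433.8, -87.5, 32.8]
ee_rot: [-0.0, 0.991, 0.131, -0.0]
force: [-0.2, -0.4, -0.0]
grip_width: 0.377
grip_force: 39.1
```

```bash
python3 to.py 434.5,-87.5,100,15 581,-100.5,100,-2.6 581,-100.5,7,-2.6
```

```text
(434.5, -87.5, 100.0, 15.0) tr [0.0006, 0.0001, -0.0672] rot [-0.001, 0.001, 0.0]
(581.0, -100.5, 100.0, -2.6) tr [0.1387, 0.0506, -0.0673] rot [-0.001, 0.001, 0.307]
(581.0, -100.5, 7.0, -2.6) tr [0.1388, 0.0507, 0.0257] rot [-0.001, 0.001, 0.307]
```

Call:
play_rows(
  translation=[
    [0, 0, -0.04],
    [0.04, 0.015, -0.05],
    [0.09, 0.033, -0.05],
    [0.139, 0.051, -0.05],
    [0.139, 0.051, -0.05],
    [0.139, 0.051, -0.05],
    [0.139, 0.051, -0.05],
    [0.139, 0.051, -0.02],
    [0.139, 0.051, 0.005],
    [0.139, 0.051, 0.015],
  ],
  rotation=[
    [0, 0, 0],
    [0, 0, 0.1],
    [0, 0, 0.2],
    [0, 0, 0.307],
    [0, 0, 0.307],
    [0, 0, 0.307],
    [0, 0, 0.307],
    [0, 0, 0.307],
    [0, 0, 0.307],
    [0, 0, 0.307],
  ],
  gripper=[0.6, 0.6, 0.6, 0.6, 0.6, 0.6, 0.6, 0.6, 0.6, 0.6],
)

```text
time_s: 5.1
eef_pos: [580.6, -100.8, 16.5]
ee_rot: [-0.0, 1.0, -0.023, -0.001]
force: [-0.8, -0.9, 0.4]
grip_width: 0.374
grip_force: 39.2
```

```bash
python3 - <<'E'
from h import *
from to import to
c,im=cap("side"); cv2.imwrite("pics/s3.png",cv2.resize(im[130:220,290:400],None,fx=6,fy=6,interpolation=cv2.INTER_CUBIC))
s=ctrl.sense();print(s["grip_width"],s["eef_pos"],s["force"])
to((581,-100.5,3,-2.6))
E
```

```text
0.373699026999449 [ 580.55194618 -100.74655955   15.94739993] [-1.33520422  0.43855151 -2.1371679 ]
(581, -100.5, 3, -2.6) tr [0.0005, -0.0003, 0.0129] rot [-0.001, 0.002, 0.0]
```

View pics/s3.png

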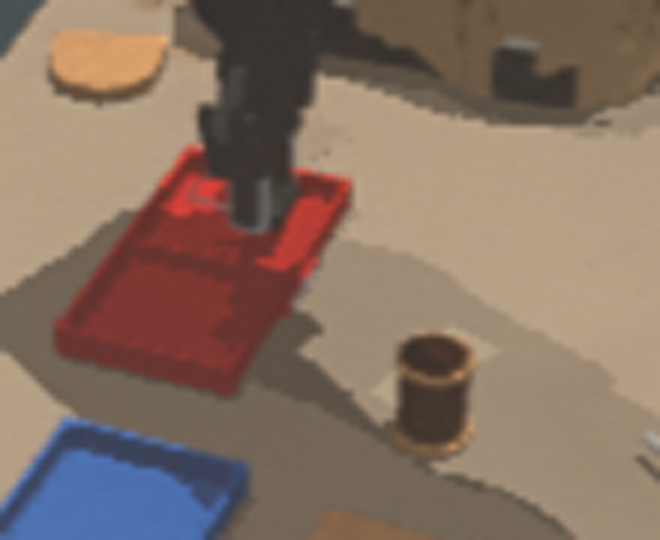

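The clip is in the far pocket of the red tray, at (250,190) in the crop. Lowering and releasing.

Call:
play_rows(
  translation=[
    [0, 0, 0.008],
    [0, 0, 0.012],
    [0, 0, 0.014],
    [0, 0, 0.014],
    [0, 0, 0.014],
    [0, 0, 0.014],
    [0, 0, 0.014],
    [0, 0, -0.02],
    [0, 0, -0.06],
    [0, 0, -0.1],
  ],
  rotation=[
    [0, 0, 0],
    [0, 0, 0],
    [0, 0, 0],
    [0, 0, 0],
    [0, 0, 0],
    [0, 0, 0],
    [0, 0, 0],
    [0, 0, 0],
    [0, 0, 0],
    [0, 0, 0],
  ],
  gripper=[0.6, 0.6, 0.6, 0.6, -0.1, -0.1, -0.1, -0.1, -0.1, -0.4],
)

```text
time_s: 6.4
eef_pos: [581.5, -100.9, 118.6]
ee_rot: [-0.0, 1.0, -0.023, -0.0]
force: [0.6, -0.5, 0.1]
grip_width: 0.701
grip_force: 0.0
```

```bash
python3 to.py 446,36.5,117,-2.6 446,36.5,117,87 446,36.5,22,87
```

```text
(446.0, 36.5, 117.0, -2.6) tr [-0.1416, -0.1311, 0.0016] rot [-0.0, 0.0, 0.0]
(446.0, 36.5, 117.0, 87.0) tr [-0.1416, -0.1311, 0.0016] rot [-0.0, 0.0, -1.564]
(446.0, 36.5, 22.0, 87.0) tr [-0.1416, -0.1311, 0.0966] rot [-0.0, 0.0, -1.564]
```

Call:
play_rows(
  translation=[
    [-0.047, -0.044, 0],
    [-0.094, -0.088, 0],
    [-0.142, -0.131, 0],
    [-0.142, -0.131, 0],
    [-0.142, -0.131, 0.03],
    [-0.142, -0.131, 0.05],
    [-0.142, -0.131, 0.05],
    [-0.142, -0.131, 0.05],
  ],
  rotation=[
    [0, 0, 0],
    [0, 0, 0],
    [0, 0, 0],
    [0, 0, 0],
    [0, 0, 0],
    [0, 0, 0],
    [0, 0, 0],
    [0, 0, 0],
  ],
  gripper=[-0.5, -0.5, -0.5, -0.5, -0.5, -0.5, -0.5, -0.5],
)

```text
time_s: 7.4
eef_pos: [446.5, 36.0, 68.0]
ee_rot: [0.0, 1.0, -0.023, 0.001]
force: [0.1, -0.3, 1.2]
grip_width: 0.752
grip_force: 0.0
```

```bash
python3 - <<'E'
from h import *
from to import to
c,im=cap("side"); c2,im2=cap("top"); a=cv2.resize(im[130:220,290:400],(440,360),interpolation=cv2.INTER_CUBIC); b=cv2.resize(im2[150:260,340:430],(300,360),interpolation=cv2.INTER_CUBIC)
cv2.imwrite("pics/s4.png",np.hstack([a,b]))
s=ctrl.sense();print(s["eef_pos"])
to((446,36.5,23,-2.6))
E
```

```text
[446.36861616  36.08437025  68.11538514]
(446, 36.5, 23, -2.6) tr [-0.0005, -0.0004, 0.0451] rot [0.0, -0.002, 0.0]
```

View pics/s4.png

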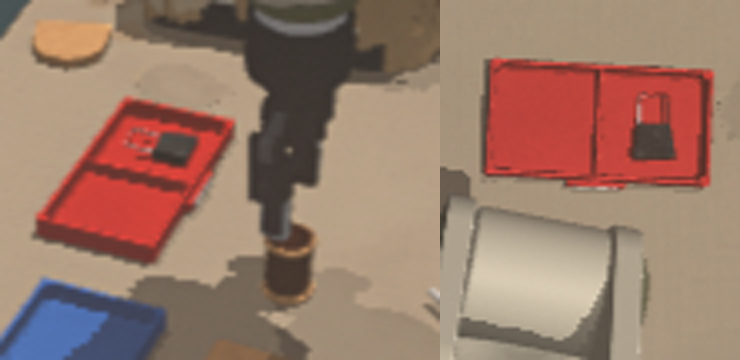

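Clip lies flat and centred in the far pocket, at (655,130) in the right half. The gripper is above the brown spool at (290,240) in the left half. Grasping.

Call:
play_rows(
  translation=[
    [0, 0, 0.02],
    [0, 0, 0.036],
    [0, 0, 0.045],
    [0, 0, 0.045],
    [0, 0, 0.045],
    [0, 0, 0.045],
    [0, 0, 0.045],
    [0, 0, 0.045],
    [0, 0, 0.03],
    [0, 0, 0.0],
  ],
  rotation=[
    [0, 0, 0],
    [0, 0, 0],
    [0, 0, 0],
    [0, 0, 0],
    [0, 0, 0],
    [0, 0, 0],
    [0, 0, 0],
    [0, 0, 0],
    [0, 0, 0],
    [0, 0, 0],
  ],
  gripper=[-0.5, -0.5, -0.5, 0.6, 0.6, 0.6, 0.6, 0.6, 0.6, 0.6],
)

```text
time_s: 8.75
eef_pos: [444.9, 36.4, 67.2]
ee_rot: [-0.0, 1.0, -0.023, -0.001]
force: [0.2, -0.5, -0.3]
grip_width: 0.416
grip_force: 40.0
```

```bash
python3 to.py 598,-7,118,-2.6 598,-7,32,-2.6
```

```text
(598.0, -7.0, 118.0, -2.6) tr [0.1547, 0.0364, -0.0512] rot [-0.0, 0.002, 0.0]
(598.0, -7.0, 32.0, -2.6) tr [0.1549, 0.0364, 0.0348] rot [-0.0, 0.002, 0.0]
```

Call:
play_rows(
  translation=[
    [0.03, 0.007, -0.03],
    [0.08, 0.018, -0.03],
    [0.12, 0.028, -0.03],
    [0.154, 0.036, -0.03],
    [0.154, 0.036, -0.03],
    [0.154, 0.036, -0.01],
    [0.154, 0.036, 0.01],
    [0.154, 0.036, 0.025],
    [0.154, 0.036, 0.032],
    [0.154, 0.036, 0.032],
  ],
  rotation=[
    [0, 0, 0],
    [0, 0, 0],
    [0, 0, 0],
    [0, 0, 0],
    [0, 0, 0],
    [0, 0, 0],
    [0, 0, 0],
    [0, 0, 0],
    [0, 0, 0],
    [0, 0, 0],
  ],
  gripper=[0.6, 0.6, 0.6, 0.6, 0.6, 0.6, 0.6, 0.6, 0.6, 0.6],
)

```text
time_s: 10.0
eef_pos: [597.7, -6.5, 35.3]
ee_rot: [-0.0, 1.0, -0.023, -0.0]
force: [0.1, 0.2, -0.0]
grip_width: 0.419
grip_force: 40.0
```

```bash
python3 - <<'E'
from h import *
from to import to
c,im=cap("side"); cv2.imwrite("pics/s5.png",cv2.resize(im[130:220,290:400],None,fx=5,fy=5,interpolation=cv2.INTER_CUBIC))
s=ctrl.sense();print(s["eef_pos"],s["grip_width"],s["force"])
to((598,-7,28,-2.6))
E
```

```text
[598.04298614  -6.59190741  35.71720227] 0.4146044348918795 [ 0.57718574 -0.35495623 -0.35361383]
(598, -7, 28, -2.6) tr [-0.0, 0.0004, 0.0077] rot [0.0, -0.001, 0.0]
```

View pics/s5.png

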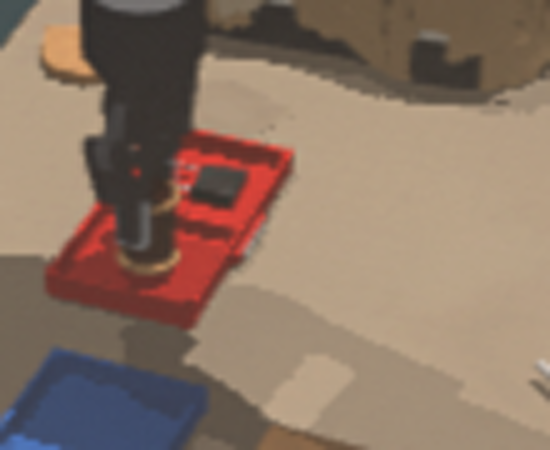

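The spool is upright inside the near red pocket, at (150,260). Lowering the last few mm and releasing.

Call:
play_rows(
  translation=[
    [0, 0, 0.005],
    [0, 0, 0.0075],
    [0, 0, 0.0075],
    [0, 0, 0.0075],
    [0, 0, 0.0075],
    [0, 0, 0.0075],
    [0, 0, 0.0075],
    [0, 0, -0.02],
    [0, 0, -0.06],
    [0, 0, -0.1],
  ],
  rotation=[
    [0, 0, 0],
    [0, 0, 0],
    [0, 0, 0],
    [0, 0, 0],
    [0, 0, 0],
    [0, 0, 0],
    [0, 0, 0],
    [0, 0, 0],
    [0, 0, 0],
    [0, 0, 0],
  ],
  gripper=[0.6, 0.6, 0.6, -0.15, -0.15, -0.15, -0.15, -0.15, -0.15, -0.5],
)

```text
time_s: 11.3
eef_pos: [597.8, -6.6, 136.5]
ee_rot: [-0.0, 1.0, -0.023, -0.0]
force: [-0.2, -0.6, -0.5]
grip_width: 0.747
grip_force: 0.0
```

```bash
python3 to.py 417.4,280.3,120,80 417.4,280.3,68,80
```

```text
(417.4, 280.3, 120.0, 80.0) tr [-0.1931, -0.2784, 0.0166] rot [-0.0, 0.0, -1.441]
(417.4, 280.3, 68.0, 80.0) tr [-0.1931, -0.2784, 0.0686] rot [-0.0, 0.0, -1.441]
```

Call:
play_rows(
  translation=[
    [-0.03, -0.043, 0],
    [-0.06, -0.087, 0],
    [-0.09, -0.13, 0],
    [-0.12, -0.173, 0],
    [-0.15, -0.216, 0],
    [-0.193, -0.278, 0],
    [-0.193, -0.278, 0],
    [-0.193, -0.278, 0.02],
    [-0.193, -0.278, 0.05],
    [-0.193, -0.278, 0.068],
  ],
  rotation=[
    [0, 0, -0.18],
    [0, 0, -0.36],
    [0, 0, -0.54],
    [0, 0, -0.72],
    [0, 0, -0.9],
    [0, 0, -1.08],
    [0, 0, -1.26],
    [0, 0, -1.44],
    [0, 0, -1.44],
    [0, 0, -1.44],
  ],
  gripper=[-0.5, -0.5, -0.5, -0.5, -0.5, -0.5, -0.5, -0.5, -0.5, -0.5],
)

```text
time_s: 12.55
eef_pos: [417.2, 279.8, 66.2]
ee_rot: [-0.0, 0.766, 0.642, -0.0]
force: [0.4, -0.6, 0.2]
grip_width: 0.753
grip_force: 0.0
```

```bash
python3 - <<'E'
from h import *
from to import to
c,im=cap("side"); a=cv2.resize(im[180:280,290:400],(440,400),interpolation=cv2.INTER_CUBIC); c2,im2=cap("top"); b=cv2.resize(im2[150:260,340:430],(327,400),interpolation=cv2.INTER_CUBIC)
cv2.imwrite("pics/s6.png",np.hstack([a,b]))
s=ctrl.sense();print(s["eef_pos"])
to((417.4,280.3,23,80))
E
```

```text
[416.74068516 279.48976368  65.84386672]
(417.4, 280.3, 23, 80) tr [0.001, 0.0006, 0.0428] rot [-0.003, 0.002, -0.002]
```

View pics/s6.png

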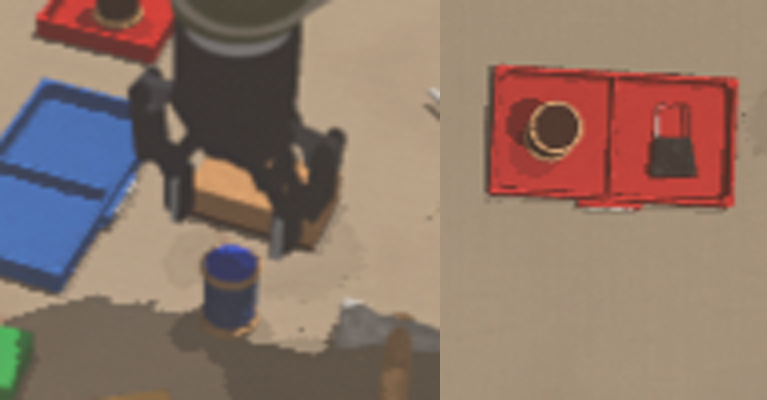

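The red kit is done: brown spool upright at (555,128), clip flat at (672,145). The fingers at (178,195) and (280,235) straddle the blue spool at (230,265). Grasping.

Call:
play_rows(
  translation=[
    [0, 0, 0.0],
    [0, 0, 0.03],
    [0, 0, 0.045],
    [0, 0, 0.045],
    [0, 0, 0.045],
    [0, 0, 0.045],
    [0, 0, 0.045],
    [0, 0, 0.045],
    [0, 0, 0.03],
    [0, 0, 0.0],
  ],
  rotation=[
    [0, 0, 0],
    [0, 0, 0],
    [0, 0, 0],
    [0, 0, 0],
    [0, 0, 0],
    [0, 0, 0],
    [0, 0, 0],
    [0, 0, 0],
    [0, 0, 0],
    [0, 0, 0],
  ],
  gripper=[-0.5, -0.5, -0.5, 0.6, 0.6, 0.6, 0.6, 0.6, 0.6, 0.6],
)

```text
time_s: 13.9
eef_pos: [417.3, 279.7, 68.0]
ee_rot: [-0.0, 0.767, 0.642, -0.001]
force: [0.0, -0.5, -0.7]
grip_width: 0.418
grip_force: 40.0
```

```bash
python3 to.py 569.5,153,118,86 569.5,153,33,86
```

```text
(569.5, 153.0, 118.0, 86.0) tr [-0.0981, 0.172, -0.0502] rot [-0.001, 0.001, -0.106]
(569.5, 153.0, 33.0, 86.0) tr [-0.098, 0.1721, 0.0348] rot [-0.001, 0.001, -0.106]
```

Call:
play_rows(
  translation=[
    [0, 0, -0.03],
    [-0.025, 0.043, -0.03],
    [-0.05, 0.086, -0.03],
    [-0.075, 0.13, -0.03],
    [-0.098, 0.172, -0.03],
    [-0.098, 0.172, -0.03],
    [-0.098, 0.172, 0],
    [-0.098, 0.172, 0.02],
    [-0.098, 0.172, 0.032],
    [-0.098, 0.172, 0.032],
  ],
  rotation=[
    [0, 0, 0],
    [0, 0, 0],
    [0, 0, -0.1],
    [0, 0, -0.1],
    [0, 0, -0.1],
    [0, 0, -0.1],
    [0, 0, -0.1],
    [0, 0, -0.1],
    [0, 0, -0.1],
    [0, 0, -0.1],
  ],
  gripper=[0.6, 0.6, 0.6, 0.6, 0.6, 0.6, 0.6, 0.6, 0.6, 0.6],
)

```text
time_s: 15.15
eef_pos: [569.4, 153.6, 35.3]
ee_rot: [-0.0, 0.733, 0.68, -0.0]
force: [-0.4, 0.2, -0.4]
grip_width: 0.414
grip_force: 40.0
```

```bash
python3 - <<'E'
from h import *
from to import to
c,im=cap("side"); cv2.imwrite("pics/s7.png",cv2.resize(im[170:270,265:375],None,fx=5,fy=5,interpolation=cv2.INTER_CUBIC))
s=ctrl.sense();print(s["eef_pos"],s["grip_width"],s["force"])
to((569.5,153,28,86))
E
```

```text
[569.91269443 153.53517749  35.93223865] 0.42146320263834547 [ 0.03630627 -0.22295141 -0.18195138]
(569.5, 153, 28, 86) tr [-0.0006, -0.0004, 0.0079] rot [0.001, -0.0, -0.006]
```

View pics/s7.png

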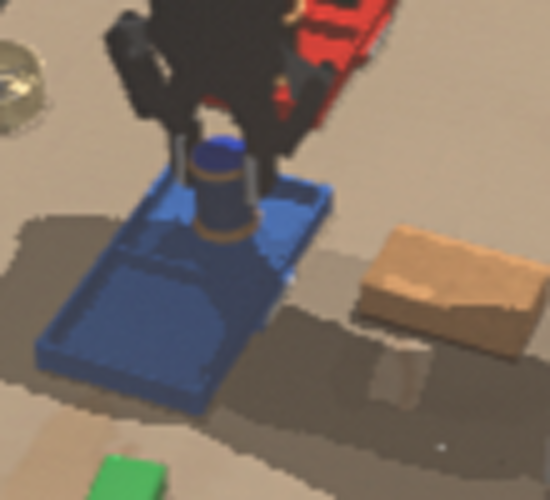

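The blue spool is upright over the far blue pocket, at (225,230). Lowering and releasing.

Call:
play_rows(
  translation=[
    [0, 0, 0.005],
    [0, 0, 0.0075],
    [0, 0, 0.0075],
    [0, 0, 0.0075],
    [0, 0, 0.0075],
    [0, 0, 0.0075],
    [0, 0, 0.0075],
    [0, 0, -0.02],
    [0, 0, -0.06],
    [0, 0, -0.1],
  ],
  rotation=[
    [0, 0, 0],
    [0, 0, 0],
    [0, 0, 0],
    [0, 0, 0],
    [0, 0, 0],
    [0, 0, 0],
    [0, 0, 0],
    [0, 0, 0],
    [0, 0, 0],
    [0, 0, 0],
  ],
  gripper=[0.6, 0.6, 0.6, -0.15, -0.15, -0.15, -0.15, -0.15, -0.15, -0.5],
)

```text
time_s: 16.45
eef_pos: [569.7, 153.2, 136.5]
ee_rot: [-0.0, 0.733, 0.68, -0.0]
force: [-0.7, -0.5, 0.2]
grip_width: 0.749
grip_force: 0.0
```

```bash
python3 to.py 444.5,393.2,100,29.5 444.5,393.2,50,29.5
```

```text
(444.5, 393.2, 100.0, 29.5) tr [0.2298, -0.143, 0.0365] rot [-0.0, 0.0, 0.98]
(444.5, 393.2, 50.0, 29.5) tr [0.2298, -0.143, 0.0865] rot [-0.0, 0.0, 0.98]
```

Call:
play_rows(
  translation=[
    [0.04, -0.025, 0],
    [0.08, -0.05, 0],
    [0.12, -0.075, 0],
    [0.16, -0.1, 0],
    [0.2, -0.125, 0],
    [0.23, -0.143, 0.02],
    [0.23, -0.143, 0.05],
    [0.23, -0.143, 0.086],
    [0.23, -0.143, 0.086],
    [0.23, -0.143, 0.086],
  ],
  rotation=[
    [0, 0, 0.16],
    [0, 0, 0.33],
    [0, 0, 0.5],
    [0, 0, 0.66],
    [0, 0, 0.82],
    [0, 0, 0.98],
    [0, 0, 0.98],
    [0, 0, 0.98],
    [0, 0, 0.98],
    [0, 0, 0.98],
  ],
  gripper=[-0.4, -0.4, -0.4, -0.4, -0.4, -0.4, -0.4, -0.4, -0.4, -0.4],
)

```text
time_s: 17.7
eef_pos: [445.4, 393.8, 50.8]
ee_rot: [-0.0, 0.967, 0.255, 0.001]
force: [0.4, -0.2, -0.1]
grip_width: 0.699
grip_force: 0.0
```

```bash
python3 - <<'E'
from h import *
from to import to
c,im=cap("side"); a=cv2.resize(im[200:310,270:380],(440,440),interpolation=cv2.INTER_CUBIC); c2,im2=cap("top"); b=cv2.resize(im2[160:270,255:345],(340,440),interpolation=cv2.INTER_CUBIC)
cv2.imwrite("pics/s8.png",np.hstack([a,b]))
s=ctrl.sense();print(s["eef_pos"])
to((444.5,393.2,2,29.5))
E
```

```text
[445.53879634 393.82198583  51.0249327 ]
(444.5, 393.2, 2, 29.5) tr [-0.0013, 0.0, 0.049] rot [-0.0, -0.003, -0.0]
```

View pics/s8.png

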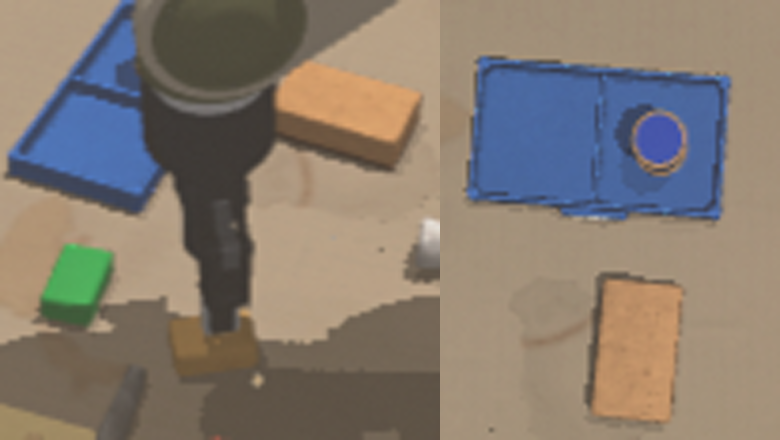

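The blue spool stands in its pocket, at (660,140). The gripper is over the wax, at (215,340), with the fingers across it. Grasping.

Call:
play_rows(
  translation=[
    [-0.001, 0, 0.02],
    [-0.001, 0, 0.04],
    [-0.001, 0, 0.049],
    [-0.001, 0, 0.049],
    [-0.001, 0, 0.049],
    [-0.001, 0, 0.049],
    [-0.001, 0, 0.049],
    [-0.001, 0, 0.049],
    [-0.001, 0, 0.03],
    [-0.001, 0, 0.0],
  ],
  rotation=[
    [0, 0, 0],
    [0, 0, 0],
    [0, 0, 0],
    [0, 0, 0],
    [0, 0, 0],
    [0, 0, 0],
    [0, 0, 0],
    [0, 0, 0],
    [0, 0, 0],
    [0, 0, 0],
  ],
  gripper=[-0.4, -0.4, -0.4, 0.6, 0.6, 0.6, 0.6, 0.6, 0.6, 0.6],
)

```text
time_s: 19.05
eef_pos: [443.5, 392.7, 50.2]
ee_rot: [0.0, 0.967, 0.255, -0.001]
force: [-0.6, -0.1, 0.1]
grip_width: 0.389
grip_force: 40.9
```

```bash
python3 to.py 576,246.5,90,-4 576,246.5,12,-4
```

```text
(576.0, 246.5, 90.0, -4.0) tr [0.0433, 0.1925, -0.0399] rot [0.0, 0.001, 0.585]
(576.0, 246.5, 12.0, -4.0) tr [0.0434, 0.1925, 0.0381] rot [0.0, 0.001, 0.585]
```

Call:
play_rows(
  translation=[
    [0, 0, -0.035],
    [0.01, 0.045, -0.035],
    [0.02, 0.09, -0.035],
    [0.032, 0.14, -0.035],
    [0.043, 0.1925, -0.035],
    [0.043, 0.1925, -0.035],
    [0.043, 0.1925, -0.01],
    [0.043, 0.1925, 0.02],
    [0.043, 0.1925, 0.033],
    [0.043, 0.1925, 0.033],
  ],
  rotation=[
    [0, 0, 0],
    [0, 0, 0.15],
    [0, 0, 0.3],
    [0, 0, 0.45],
    [0, 0, 0.585],
    [0, 0, 0.585],
    [0, 0, 0.585],
    [0, 0, 0.585],
    [0, 0, 0.585],
    [0, 0, 0.585],
  ],
  gripper=[0.6, 0.6, 0.6, 0.6, 0.6, 0.6, 0.6, 0.6, 0.6, 0.6],
)

```text
time_s: 20.3
eef_pos: [575.7, 247.0, 16.4]
ee_rot: [0.0, 0.999, -0.035, -0.0]
force: [0.0, 0.7, 0.1]
grip_width: 0.387
grip_force: 40.9
```

```bash
python3 - <<'E'
from h import *
from to import to
c,im=cap("side"); cv2.imwrite("pics/s9.png",cv2.resize(im[170:270,255:365],None,fx=5,fy=5,interpolation=cv2.INTER_CUBIC))
s=ctrl.sense();print(s["eef_pos"],s["grip_width"],s["force"])
to((576,246.5,6,-4))
E
```

```text
[576.23045546 247.03022283  17.23700882] 0.38486592652758783 [ 0.20615914  0.99816651 -0.05486691]
(576, 246.5, 6, -4) tr [-0.0002, 0.0005, 0.0112] rot [-0.0, -0.001, 0.0]
```

View pics/s9.png

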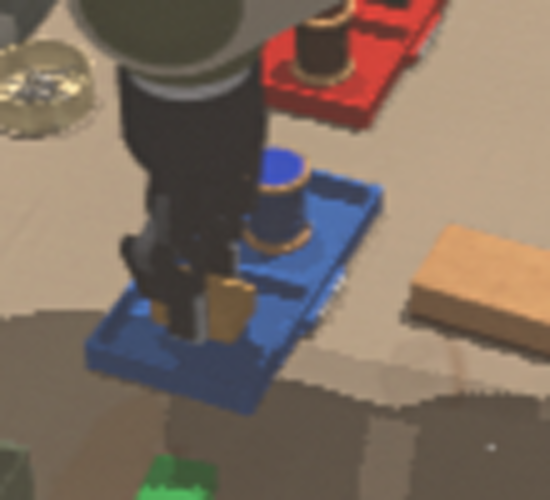

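The wax is level in the near blue pocket, around (210,305). Lowering and releasing.

Call:
play_rows(
  translation=[
    [0, 0, 0.005],
    [0, 0, 0.009],
    [0, 0, 0.0115],
    [0, 0, 0.0115],
    [0, 0, 0.0115],
    [0, 0, 0.0115],
    [0, 0, 0.0115],
    [0, 0, -0.02],
    [0, 0, -0.06],
    [0, 0, -0.1],
  ],
  rotation=[
    [0, 0, 0],
    [0, 0, 0],
    [0, 0, 0],
    [0, 0, 0],
    [0, 0, 0],
    [0, 0, 0],
    [0, 0, 0],
    [0, 0, 0],
    [0, 0, 0],
    [0, 0, 0],
  ],
  gripper=[0.6, 0.6, 0.6, 0.6, -0.1, -0.1, -0.1, -0.1, -0.1, -0.1],
)

```text
time_s: 21.6
eef_pos: [575.9, 246.5, 117.4]
ee_rot: [0.0, 0.999, -0.035, -0.0]
force: [-0.1, 1.1, -0.4]
grip_width: 0.547
grip_force: 0.0
```

Call:
play_rows(
  translation=[
    [-0.04, 0, -0.02],
    [-0.08, 0, -0.04],
    [-0.12, 0, -0.06],
    [-0.16, 0, -0.06],
    [-0.2, 0, -0.06],
    [-0.22, 0, -0.06],
    [-0.22, 0, -0.06],
    [-0.22, 0, -0.06],
  ],
  rotation=[
    [0, 0, 0],
    [0, 0, 0],
    [0, 0, 0],
    [0, 0, 0],
    [0, 0, 0],
    [0, 0, 0],
    [0, 0, 0],
    [0, 0, 0],
  ],
  gripper=[-0.1, -0.1, -0.1, -0.1, -0.1, -0.1, -0.1, -0.1],
)

```text
time_s: 22.6
eef_pos: [357.4, 262.0, 176.4]
ee_rot: [-0.0, 0.999, -0.035, 0.0]
force: [0.3, -0.3, 0.7]
grip_width: 0.547
grip_force: 0.0
```

```bash
python3 - <<'E'
from h import *
c,im=cap("side"); a=cv2.resize(im[150:260,260:370],(440,440),interpolation=cv2.INTER_CUBIC); c2,im2=cap("top"); b=cv2.resize(im2[160:270,255:345],(340,440),interpolation=cv2.INTER_CUBIC)
cv2.imwrite("pics/s10.png",np.hstack([a,b]))
E
```

```text
(no output)
```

View pics/s10.png

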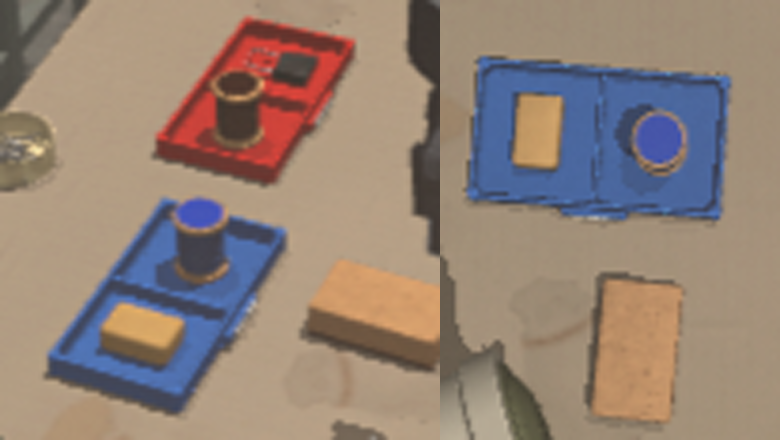

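Both kits are complete: wax flat at (538,130), blue spool upright at (660,140), and the red tray is as before. The gripper is clear, so I'm handing in.

```bash
python3 -c "
from rig import ctrl
print(ctrl.finish_job())"
```

```text
the job is handed in; nothing more can be done
None
```

Both kits are made up and handed in at about 23 s of the 85 s allowed: the blue tray holds the blue spool and wax, and the red tray holds the brown spool and clip; the sanding block and heel lift were left alone, and no verdict came back on hand-in.

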